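# Close the tea caddy, then lift off only its outer lid

### The job

Pick up the caddy's nested pair of lids by the black knob of the inner lid, so that the blue outer lid rides along on it, and lower the pair fully home onto the open blue tea caddy, keeping hold of the knob until the lids are down. Then let go of the knob, take the outer lid by its brass collar and lift it alone, level and straight up, until its lower edge is clear above the knob (about 10 cm), leaving the inner lid seated in the caddy. Finish while still holding the outer lid up there over the caddy; leave everything else on the worktop where it is.

Things in the scene. Friction and masses are not known exactly. Their poses are not given: they have to be found in the camera images.
- caddy: open round blue tea caddy, fixed to the worktop, standing upright: outside diameter 100 mm, wall 4 mm (inside diameter 92 mm), height 80 mm, empty. Origin: centre of its underside, z up. It and the lids are round, so yaw does not matter. Caddy and lids may stand either way round, one to the left, the other to the right.
- caddy_mouth (a point): centre of the caddy's mouth, level with the rim, 80 mm above its underside
- inner_lid: white round inner lid with a black knob, 0.14 to 0.27 kg. Origin: centre of the plug's underside, z up. Plug: diameter 87, z 0 to 16 mm, foot chamfered 2 mm; flange: diameter 99, z 16 to 20; boss: diameter 30, z 20 to 28; steel stem: diameter 12. It starts standing on the worktop on its plug, under the outer lid. Seated, its flange rests on the caddy's rim, its origin 16 mm below the mouth.
- knob (a point): centre of the black round knob (diameter 23 mm, 24 mm high) on the inner lid's axis, 63 mm above its underside (z 51 to 75 mm). The knob stands up through the outer lid's hole: nested, its underside is 5 mm and its top 29 mm above the collar's top. Nothing latches the lids.
- outer_lid: blue round outer lid with a raised brass collar, 0.1 to 0.2 kg, loose on the inner lid's flange. Origin: centre of its skirt's lower edge, z up; nested, 8 mm above the inner lid's origin. Skirt: diameter 117 outside, 111 inside, z 0 to 16 mm; top plate: z 12 to 16 mm. It starts on the inner lid; the boss keeps it centred within 2 mm.
- collar (a point): on the outer lid's axis at mid-height of the brass collar, 27 mm above the skirt's lower edge. Collar: outside diameter 52 mm, 22 mm high (11 mm above and below this point), with a round hole of diameter 34 mm through collar and plate, wide enough for the knob to pass.
- ramekin_e: small white ramekin, 67 mm across, 39 mm high, loose bystander; origin under its centre
- cream_jug: small white jug, 67x103 mm, 85 mm high, loose bystander; origin under its centre
- tape: roll of brown tape lying flat, 96 mm across, 48 mm high, loose bystander; origin under its centre
- marker: black and white marker pen, 135 mm long, 16 mm high, loose bystander; origin under its centre, lies along its y
- teaspoon_a: steel teaspoon, 130 mm long, 11 mm high, loose bystander; origin under its centre, lies along its x
Things that resemble listed ones, but are neither listed nor needed, are in the scene too. Leave any purple or turquoise look-alike of the outer_lid alone.

How it is judged:
By the outcome, as a careful person would: the job done as asked, in the order asked, and still so for the second after the job is handed in, while the arm keeps its last pose, push and grip.
It also fails if it takes over 43 s, if anything falls off the work surface, if the arm or the gripper's body presses on something with over 40 N, if the wrist force passes 120 N, or if a joint passes its speed limit or range.

### The arm

A 6-joint arm with a two-finger parallel gripper is mounted at the origin on a cart in front of the work surface, level with it; the furniture and walls round the work are solid. World frame = base frame: x ahead of the robot, y to its left, z up, the work surface at z = 0. Lengths are in m, angles in degrees, forces in N, time in s.
With the tool pointing down it reaches from about 0.25 to 0.725 m from the base axis. Payload 9.7 kg.
Tool frame: the origin (TCP) lies on the centre line of the jaws, within the pads' length; the fingertips stand 14 mm ahead of it and the grasp point (between the pads) lies 5 mm behind it; z points along the fingers, y is the line along which they close (so a half turn about z gives the same grasp; the last joint's range is limited). The gripper opens to 85 mm and grips with 20 to 120 N. Pads are 22 mm wide; open, the fingers measure 114 mm over their backs; the gripper's body (76 mm by 85 mm) begins 54 mm behind the grasp point. The pads swing forward as they close: fully open they stand 13 mm farther back than shut.
Start: joints at [-67.953, 4.979, 10.078, 95.1, 0, 90], TCP at [0.206, -0.51, 0.245] pointing down, gripper open.
Joint ranges: [-179.16, 179.16], [-48.56, 103.87], [-65.8, 70.77], [-126.05, 130.52], [-82.76, 87.17], [-180, 180]. Speed limits (degrees/s): [127.2, 127.2, 147.25, 180, 180, 180].

### API

Orientations are given as [roll, pitch, yaw] about the fixed x, y, z axes, in that order (R = Rz(yaw) Ry(pitch) Rx(roll)).
In Python, from workcell import bot, camera, get_calibration, ticket gives the robot as it stands. The module is installed in compiled form; this text tells all that it offers.
- The arm moves only by the tool send_rows, never from a script. Its arguments are lists of equal length, an entry for each row: "linear": the shift along the tool's x, y, z in m, a list of three; "twist": the turn, a rotation vector about the tool's x, y, z in units of 10 degrees (1.0 is 10 degrees), a list of three; "gripper": the opening in per cent of the stroke, from 0 (shut) to 100 (fully open). In form: {"linear": [[x, y, z], ...], "twist": [[wx, wy, wz], ...], "gripper": [gripper, ...]}. A call has 1 to 8 rows; each row shifts and turns the commanded pose from where the row before left it, along the tool's axes as they then stand; what a row does not reach is not made up. A row lasts 1/8 s, in which the tool goes at most 62.5 mm and 10.7 degrees, less where a joint would pass 70% of its speed; a pose out of reach is approached as far as the arm can. A call with a gripper value outside its range is refused whole. The fingers move at their own pace and stop on an object; "grip_force" is the grip in N (left out, the last holds). Time passes only in rows, so rows that do not move let the fingers close. It gives the time, the measured TCP pose, the force, the opening and the grip force at its end, in the units of the state.
- bot.get_obs(): the state, without advancing time (a new reading comes with each control period).
- camera(name): name is "side" or "top"; returns the picture (480x640x3 uint8, red, green, blue); there is no depth.
- get_calibration(name): a dict with "fx", "fy", "cx", "cy" (pixels), "origin" and "orientation" of the camera in the world. Camera axes: x right, y down, z forward; pixel columns grow to the right and rows downward; lengths in m; the calibration is good to about 2 mm. A picture is of the moment at which its call begins. get_calibration takes no time and is no camera call.
- ticket.job_done(): hands the job in; it is judged then, once.
The state is a dict: "time": time; "q": joint angles; "qd": joint speeds; "joint_efforts": joint torques, N m; "ee_pos": TCP position; "tcp_rot": TCP orientation; "wrist_force": force on the tool from outside, world axes, zero at the start; "torque": the same for the moment, N m; "opening": finger opening in m; "grasp_force": force on a finger pad.
Only numpy, scipy, OpenCV 4.12 (cv2) and the standard library are available. Lean on these libraries where they do the work, as an engineer would, in place of code of your own. Each camera call takes 0.05 s, during which the arm holds its last target. There are 200 camera calls.

## Working session

There is one attempt and no reset: what is moved stays moved. The work goes in short steps, Python scripts to look and compute and a tool call to move; the robot and the scene stay as the last step left them, time stands still between calls to the robot, and variables do not carry over. Pictures are saved under pics/ and viewed, at most 10 in all, crops included, and the job is handed in when it is done.

Besides the shell and the picture viewer there is one more tool, called by a JSON object that holds its "api" and its "payload". send_rows: Moves the arm, as the interface text tells. Its arguments: {"type":"object","properties":{"linear":{"type":"array"},"twist":{"type":"array"},"gripper":{"type":"array"},"grip_force":{"type":"number"}},"required":["linear","twist","gripper"]}

```bash
mkdir -p pics; cat > h.py <<'E'
import numpy as np, cv2
from scipy.spatial.transform import Rotation as R
from workcell import bot, camera, get_calibration, ticket
def snap(n,f):
    im=camera(n); cv2.imwrite('pics/'+f,im[:,:,::-1]); return im
def ray(n,u,v):
    c=get_calibration(n); o=c['orientation']
    M=np.array(o) if np.shape(o)==(3,3) else R.from_euler('xyz',o,degrees=True).as_matrix()
    d=M@np.array([(u-c['cx'])/c['fx'],(v-c['cy'])/c['fy'],1]); return np.array(c['origin']),d/np.linalg.norm(d)
def atz(n,u,v,z):
    o,d=ray(n,u,v); return o+d*(z-o[2])/d[2]
def tri(a,b):
    (o1,d1),(o2,d2)=ray(*a),ray(*b)
    t=np.linalg.lstsq(np.c_[d1,-d2],o2-o1,rcond=None)[0]
    p,q=o1+t[0]*d1,o2+t[1]*d2; return (p+q)/2,np.linalg.norm(p-q)
E
python3 - <<'E'
from h import *
for n in('side','top'): snap(n,n+'0.png'); print(n,get_calibration(n))
print(bot.get_obs())
E
```

```text
side {'fx': 482.71133320462303, 'fy': 482.71133320462303, 'cx': 308.74800088840874, 'cy': 234.9172633139645, 'origin': array([0.27491711, 0.84697206, 0.61697175]), 'orientation': array([-121.20935621,    0.55000999, -159.69338767])}
top {'fx': 471.97722297397536, 'fy': 471.97722297397536, 'cx': 328.08667277129877, 'cy': 236.297136162905, 'origin': array([0.47373084, 0.00758965, 1.1001979 ]), 'orientation': array([-1.72895913e+02, -4.83438615e-02, -8.89625149e+01])}
{'time': 0.1, 'q': array([-6.79550579e+01,  5.00959937e+00,  1.00399677e+01,  9.50990824e+01,
       -1.14492833e-03,  8.99997960e+01]), 'qd': array([ 0.05764239, -0.09536842,  0.10730891, -0.0041065 , -0.04297161,
        0.01598364]), 'joint_efforts': array([ 1.07473046e-03, -5.21563947e+01,  4.65652442e+01,  1.59660203e-02,
       -2.79017726e-06,  2.97818576e-05]), 'ee_pos': array([ 0.20636195, -0.50962692,  0.24464683]), 'tcp_rot': array([-1.79931286e+02,  1.14468285e-03,  2.20451475e+01]), 'wrist_force': array([0.20333114, 0.60166829, 0.17060905]), 'torque': array([ 0.02444578, -0.0387551 ,  0.02038161]), 'grasp_force': 0.0, 'opening': 0.08546818293856802}
```

View pics/side0.png

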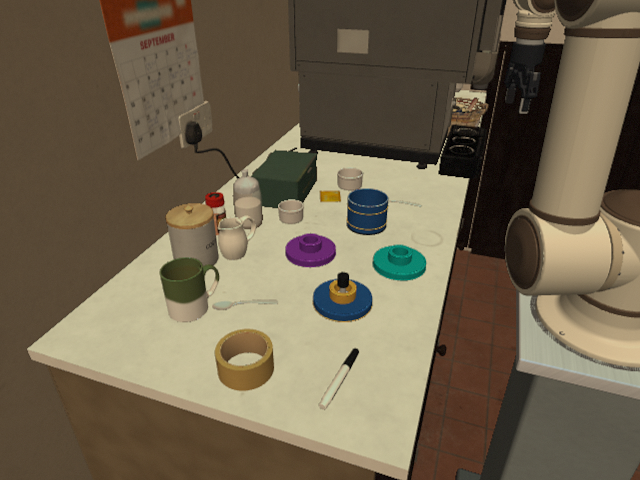

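View pics/top0.png

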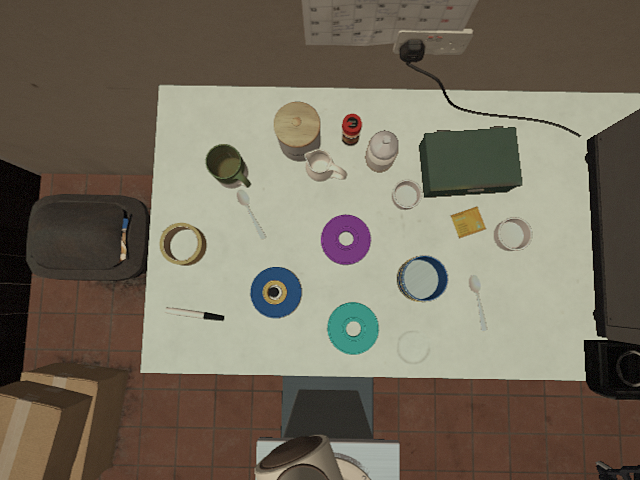

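Candidates for the lid pair: blue with black knob (side 343,298; top 276,292), purple (side 311,250; top 346,239) and turquoise (side 399,262; top 353,328), the last two bare. The blue one fits. The caddy is the open blue can at side (367,210), top (422,278). Next is a close crop of both.

```bash
python3 - <<'E'
from h import *
s=cv2.imread('pics/side0.png');t=cv2.imread('pics/top0.png')
f=lambda i,x,y,w,h,k:cv2.resize(i[y:y+h,x:x+w],None,fx=k,fy=k,interpolation=cv2.INTER_CUBIC)
a=np.hstack([f(s,305,265,80,60,5),f(t,240,262,80,60,5)])
b=np.hstack([f(s,330,180,80,60,5),f(t,385,248,80,60,5)])
cv2.imwrite('pics/crop0.png',np.vstack([a,b]))
E
```

```text
(no output)
```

View pics/crop0.png

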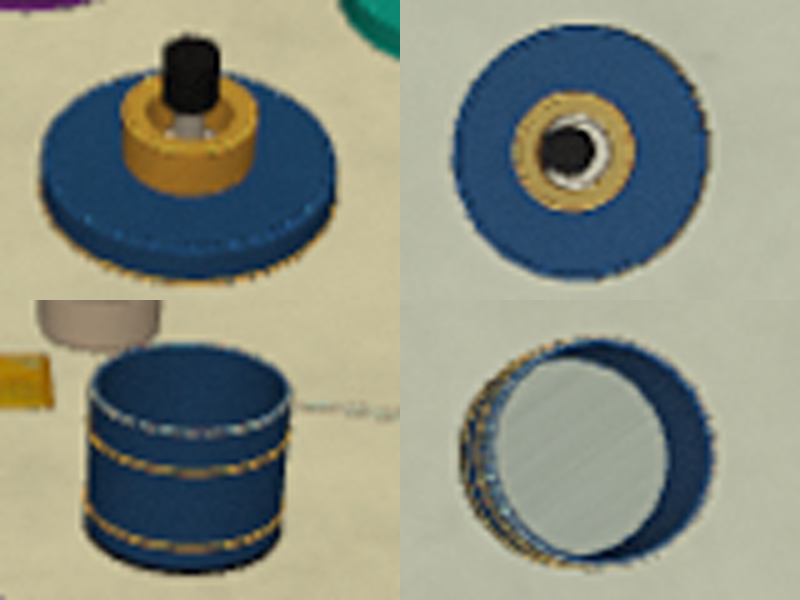

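Left crops show the blue lid with brass collar and black knob. The knob-top centre is at side (343.2,274.2), top (273.8,292.0), and the collar top at side (342.8,286.6), top (274.8,292.3). Right crops show the caddy mouth, with its rim centre at side (368.1,197.8), top (424.8,278.4).

```bash
cat >> h.py <<'E'
def proj(n,P):
    c=get_calibration(n); M=R.from_euler('xyz',c['orientation'],degrees=True).as_matrix()
    q=(np.atleast_2d(P)-c['origin'])@M
    return np.c_[c['fx']*q[:,0]/q[:,2]+c['cx'],c['fy']*q[:,1]/q[:,2]+c['cy']]
def circ(x,y,z,r):
    a=np.linspace(0,2*np.pi,90); return np.c_[x+r*np.cos(a),y+r*np.sin(a),0*a+z]
def over(n,im,items,box,k):
    x,y,w,h=box; o=cv2.resize(im[y:y+h,x:x+w],None,fx=k,fy=k,interpolation=cv2.INTER_CUBIC)
    for it,col in items:
        p=((proj(n,circ(*it))-[x,y]+.5)*k-.5).round().astype(np.int32); cv2.polylines(o,[p],True,col,1)
    return o
E
python3 - <<'E'
from h import *
k=tri(('side',343.2,274.2),('top',273.8,292.0));c=tri(('side',342.8,286.6),('top',274.8,292.3));m=tri(('side',368.1,197.8),('top',424.8,278.4))
print(k,c,m)
s=cv2.imread('pics/side0.png');t=cv2.imread('pics/top0.png')
kx,ky=k[0][:2];cx,cy=c[0][:2];mx,my=m[0][:2]
L=[((kx,ky,.075,.0115),(0,0,255)),((cx,cy,.046,.026),(0,255,0)),((cx,cy,.024,.0585),(0,0,255)),((cx,cy,.008,.0585),(255,255,255))]
M=[((mx,my,.08,.05),(0,0,255)),((mx,my,.08,.046),(0,255,0)),((mx,my,0,.05),(255,255,255))]
a=np.hstack([over('side',s,L,(305,265,80,60),5),over('top',t,L,(240,262,80,60),5)])
b=np.hstack([over('side',s,M,(330,180,80,60),5),over('top',t,M,(385,248,80,60),5)])
cv2.imwrite('pics/crop1.png',np.vstack([a,b]))
E
```

```text
(array([0.47814288, 0.12386175, 0.07517795]), np.float64(0.000326268174804323)) (array([0.47773   , 0.12490457, 0.04644963]), np.float64(0.0001628739596063108)) (array([ 0.51289833, -0.20174601,  0.07679006]), np.float64(0.0010016221146888693))
```

View pics/crop1.png

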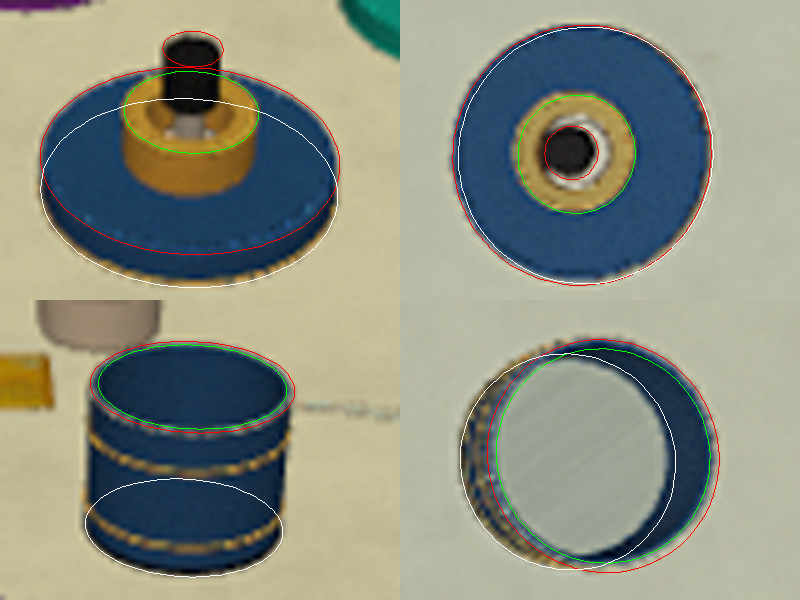

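Knob at about (0.478, 0.124), top z 75 mm, and mouth at about (0.513, -0.200); both heights agree with the text. The overlay fits to about 1–2 mm. I'll square the tool to yaw 0 and head for the lids.

{"api": "send_rows", "payload": {"linear": [[0,0,0],[0,0,0],[0,0,0],[0.021,-0.049,0],[0.021,-0.049,0],[0.021,-0.049,0],[0.021,-0.049,0],[0.021,-0.049,0]], "twist": [[0,0,0.735],[0,0,0.735],[0,0,0.735],[0,0,0],[0,0,0],[0,0,0],[0,0,0],[0,0,0]], "gripper": [100,100,100,100,100,100,100,100], "grip_force": 60}}

```text
time: 1.1
ee_pos: [0.3117, -0.2632, 0.2451]
tcp_rot: [-180.0, -0.0, -0.0]
wrist_force: [0.9, 0.8, -0.7]
opening: 0.0853
grasp_force: 0.0
```

{"api": "send_rows", "payload": {"linear": [[0.0208,-0.0484,0],[0.0208,-0.0484,0],[0.0208,-0.0484,0],[0.0208,-0.0484,0],[0.0208,-0.0484,0],[0.0208,-0.0484,0],[0.0208,-0.0484,0.02],[0.0208,-0.0484,0.02]], "twist": [[0,0,0],[0,0,0],[0,0,0],[0,0,0],[0,0,0],[0,0,0],[0,0,0],[0,0,0]], "gripper": [100,100,100,100,100,70,60,60]}}

```text
time: 2.1
ee_pos: [0.4789, 0.0571, 0.2066]
tcp_rot: [-177.0, 0.1, 5.2]
wrist_force: [-0.3, 0.6, 0.2]
opening: 0.0512
grasp_force: 0.0
```

{"api": "send_rows", "payload": {"linear": [[0,0,0.04],[0,0,0.04],[0,0,0.02],[0,0,0]], "twist": [[0,0,0],[0,0,0],[0,0,0],[0,0,0]], "gripper": [60,60,60,60]}}

```text
time: 2.6
ee_pos: [0.4769, 0.0583, 0.1058]
tcp_rot: [-177.0, 0.2, 5.3]
wrist_force: [-0.4, -0.1, 0.6]
opening: 0.0512
grasp_force: 0.0
```

```bash
python3 - <<'E'
from h import *
s=snap('side','s1.png')[:,:,::-1];t=snap('top','t1.png')[:,:,::-1]
f=lambda i,x,y,w,h,k:cv2.resize(i[y:y+h,x:x+w],None,fx=k,fy=k,interpolation=cv2.INTER_CUBIC)
cv2.imwrite('pics/crop2.png',np.hstack([f(s,293,215,100,120,4),f(t,230,232,100,120,4)]))
o=bot.get_obs();print(o['ee_pos'],o['opening'])
E
```

```text
[0.47823741 0.05832208 0.10818388] 0.05103292579047087
```

View pics/crop2.png

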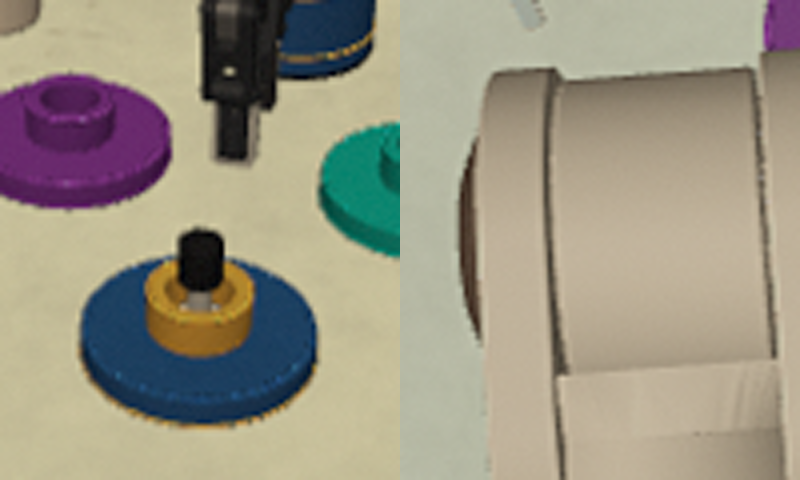

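The crop shows the gripper short of the lids, tips at side (351,255), because the joint-speed limit cut the move and left a small tilt. I'll check the joints and compute the correction.

```bash
cat >> h.py <<'E'
def corr(target):
    o=bot.get_obs(); M=R.from_euler('xyz',o['tcp_rot'],degrees=True); T=R.from_euler('xyz',[180,0,0],degrees=True)
    print('q',o['q'].round(1),'pos',o['ee_pos'].round(4),'rot',o['tcp_rot'].round(2),'F',o['wrist_force'].round(1),o['torque'].round(2),o['opening'].round(4),o['grasp_force'],o['time'])
    print('twist',(np.degrees((M.inv()*T).as_rotvec())/10).round(3),'lin',M.inv().apply(np.array(target)-o['ee_pos']).round(4))
E
python3 -c "
from h import *
corr([.478,.1245,.105]);corr([.478,.1245,.105])"
```

```text
Traceback (most recent call last):
  File "h.py", line 29, in corr
    print('q',o['q'].round(1),'pos',o['ee_pos'].round(4),'rot',o['tcp_rot'].round(2),'F',o['wrist_force'].round(1),o['torque'].round(2),o['opening'].round(4),o['grasp_force'],o['time'])
                                                                                                                                        ^^^^^^^^^^^^^^^^^^
AttributeError: 'float' object has no attribute 'round'
```

```bash
sed -i "s/o\['opening'\].round(4)/round(o['opening'],4)/" h.py
python3 -c "
from h import *
corr([.478,.1245,.105])"
```

```text
q [  5.2  -4.8 -14.9  79.9   3.  179.9] pos [0.4782 0.0583 0.1082] rot [-1.7695e+02  2.0000e-02  5.3000e+00] F [ 1.  -0.  -0.5] [-0.1  -0.06 -0.01] 0.051 0.0 2.7
twist [-0.304  0.016  0.529] lin [ 0.0059 -0.0657  0.0067]
```

Joint 6 hit its limit, so yaw 0 isn't reachable here. I'll use yaw 90 (tool x = world y, tool y = world x), raising a little and levelling.

{"api": "send_rows", "payload": {"linear": [[0,0,-0.04],[0,0,0],[0,0,0],[0,0,0],[0,0,0],[0,0,0],[0,0,0],[0,0,0]], "twist": [[-0.305,0,0],[0,0,-1.0],[0,0,-1.0],[0,0,-1.0],[0,0,-1.0],[0,0,-1.0],[0,0,-1.0],[0,0,-1.0]], "gripper": [60,60,60,60,60,60,60,60]}}

```text
time: 3.7
ee_pos: [0.4796, 0.0496, 0.1491]
tcp_rot: [-180.0, -0.3, 76.1]
wrist_force: [-0.8, 0.2, 0.4]
opening: 0.0515
grasp_force: 0.0
```

```bash
sed -i "s/\[180,0,0\]/[180,0,90]/" h.py
python3 -c "
from h import *
corr([.478,.1245,.105])"
```

```text
q [  5.7  -5.2 -10.8  84.4   0.3 109.6] pos [0.4796 0.0496 0.1491] rot [-179.99   -0.29   76.14] F [-0.8  0.2  0.4] [-0.04  0.04 -0.02] 0.0515 0.0 3.7
twist [ 0.002 -0.029 -1.386] lin [ 0.0721 -0.0195  0.0444]
```

{"api": "send_rows", "payload": {"linear": [[0,0,0],[0,0,0],[0.025,-0.0005,0],[0.025,-0.0005,0],[0.025,-0.0005,0.02],[0,0,0.015],[0,0,0],[0,0,0]], "twist": [[0,-0.029,-0.7],[0,0,-0.686],[0,0,0],[0,0,0],[0,0,0],[0,0,0],[0,0,0],[0,0,0]], "gripper": [60,60,60,60,60,60,60,60]}}

```text
time: 4.7
ee_pos: [0.4782, 0.124, 0.1134]
tcp_rot: [-179.9, 0.0, 89.6]
wrist_force: [1.0, 0.2, 0.3]
opening: 0.0513
grasp_force: 0.0
```

```bash
python3 - <<'E'
from h import *
s=snap('side','s2.png')[:,:,::-1];t=snap('top','t2.png')[:,:,::-1]
f=lambda i,x,y,w,h,k:cv2.resize(i[y:y+h,x:x+w],None,fx=k,fy=k,interpolation=cv2.INTER_CUBIC)
cv2.imwrite('pics/crop3.png',f(s,293,215,100,120,5))
corr([.478,.1245,.064])
E
```

```text
q [ 14.5  -3.2 -12.7  80.5   0.  104.9] pos [0.4783 0.1241 0.1133] rot [-179.94   -0.     89.62] F [-0.4  0.4  0.4] [-0.06 -0.04  0.02] 0.0511 0.0 4.8
twist [-0.006 -0.    -0.038] lin [ 0.0004 -0.0002  0.0493]
```

View pics/crop3.png

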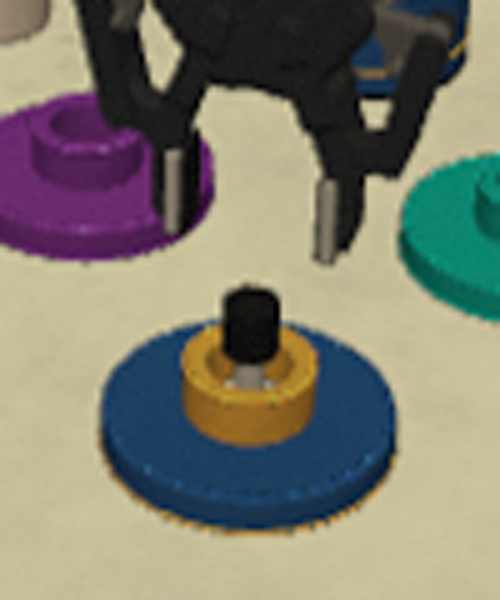

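The crop shows the open fingers, pad ends at (174,230) and (325,262), centred over the knob at (251,320). I'll descend 49 mm and close.

{"api": "send_rows", "payload": {"linear": [[0,0,0.02],[0,0,0.02],[0,0,0.009],[0,0,0],[0,0,0],[0,0,0],[0,0,0],[0,0,0]], "twist": [[0,0,0],[0,0,0],[0,0,0],[0,0,0],[0,0,0],[0,0,0],[0,0,0],[0,0,0]], "gripper": [60,60,60,60,10,10,10,10], "grip_force": 60}}

```text
time: 5.8
ee_pos: [0.4783, 0.1247, 0.0644]
tcp_rot: [-180.0, -0.0, 89.7]
wrist_force: [1.1, -1.4, 5.4]
opening: 0.0207
grasp_force: 59.0
```

{"api": "send_rows", "payload": {"linear": [[0,0,-0.005],[0,0,-0.01],[0,0,-0.02],[0,0,-0.02],[0,0,-0.02],[0,0,-0.02],[0,0,-0.02],[0,0,0]], "twist": [[0,0,0],[0,0,0],[0,0,0],[0,0,0],[0,0,0],[0,0,0],[0,0,0],[0,0,0]], "gripper": [10,10,10,10,10,10,10,10]}}

```text
time: 6.8
ee_pos: [0.4785, 0.1248, 0.1799]
tcp_rot: [-180.0, -0.0, 89.7]
wrist_force: [0.2, -0.0, -4.0]
opening: 0.0205
grasp_force: 59.1
```

```bash
python3 - <<'E'
from h import *
s=snap('side','s3.png')[:,:,::-1]
f=lambda i,x,y,w,h,k:cv2.resize(i[y:y+h,x:x+w],None,fx=k,fy=k,interpolation=cv2.INTER_CUBIC)
cv2.imwrite('pics/crop4.png',f(s,285,165,120,120,5))
corr([.513,-.200,.18])
E
```

```text
q [ 14.6  -3.4  -5.8  87.7   0.  104.9] pos [0.4781 0.1247 0.1787] rot [-179.91    0.     89.68] F [ 0.4  0.5 -3.9] [ 0.02 -0.03  0.03] 0.0208 59.10769698002696 6.85
twist [-0.009 -0.    -0.032] lin [-0.3245  0.0367 -0.0014]
```

View pics/crop4.png

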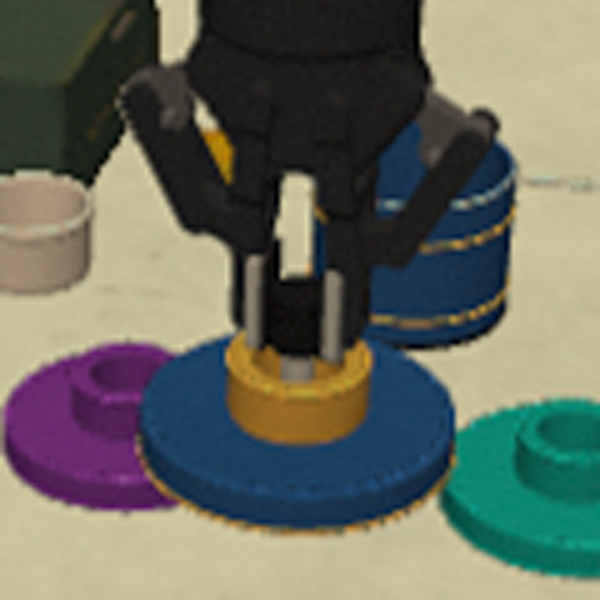

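Both lids are up and level: knob between the pads at crop (297,300), collar at (298,385), outer lid seated on the inner. Moving over the caddy.

{"api": "send_rows", "payload": {"linear": [[-0.01,0.0011,0],[-0.03,0.0034,0],[-0.03,0.0034,0],[-0.03,0.0034,0],[-0.03,0.0034,0],[-0.03,0.0034,0],[-0.03,0.0034,0],[-0.03,0.0034,0]], "twist": [[0,0,0],[0,0,0],[0,0,0],[0,0,0],[0,0,0],[0,0,0],[0,0,0],[0,0,0]], "gripper": [10,10,10,10,10,10,10,10]}}

```text
time: 7.85
ee_pos: [0.501, -0.0971, 0.1774]
tcp_rot: [-179.8, 0.0, 89.6]
wrist_force: [-0.3, 0.5, -3.7]
opening: 0.0209
grasp_force: 59.0
```

{"api": "send_rows", "payload": {"linear": [[-0.03,0.0034,0],[-0.03,0.0034,0],[-0.03,0.0034,0],[-0.0135,0.0009,0],[0,0,0],[0,0,0.005],[0,0,0.01],[0,0,0]], "twist": [[0,0,0],[0,0,0],[0,0,0],[0,0,0],[0,0,0],[0,0,0],[0,0,0],[0,0,0]], "gripper": [10,10,10,10,10,10,10,10]}}

```text
time: 8.85
ee_pos: [0.5116, -0.1983, 0.1622]
tcp_rot: [-179.8, -0.0, 89.7]
wrist_force: [0.2, 0.4, -3.1]
opening: 0.0211
grasp_force: 59.0
```

```bash
python3 - <<'E'
from h import *
s=snap('side','s4.png')[:,:,::-1]
s0=cv2.imread('pics/side0.png')
corr([.513,-.200,.148])
p=bot.get_obs()['ee_pos']; z=p[2]-.064
L=[((p[0],p[1],z+.024,.0585),(0,0,255)),((p[0],p[1],z+.008,.0585),(255,255,255)),((p[0],p[1],z+.046,.026),(0,255,0)),((.513,-.2,.08,.05),(0,255,255)),((.513,-.2,0,.05),(0,255,255))]
cv2.imwrite('pics/crop5.png',np.hstack([over('side',s,L,(320,145,95,100),4),over('side',s0,L[3:],(320,145,95,100),4)]))
E
```

```text
q [-21.2   4.1   0.   86.1  -0.1  69.1] pos [ 0.5117 -0.1985  0.1628] rot [-1.7981e+02 -1.0000e-02  8.9710e+01] F [ 0.5  1.4 -2.8] [-0.06  0.02 -0.04] 0.0207 59.02432978746219 8.9
twist [-0.019 -0.001 -0.029] lin [-0.0015  0.0013  0.0148]
```

View pics/crop5.png

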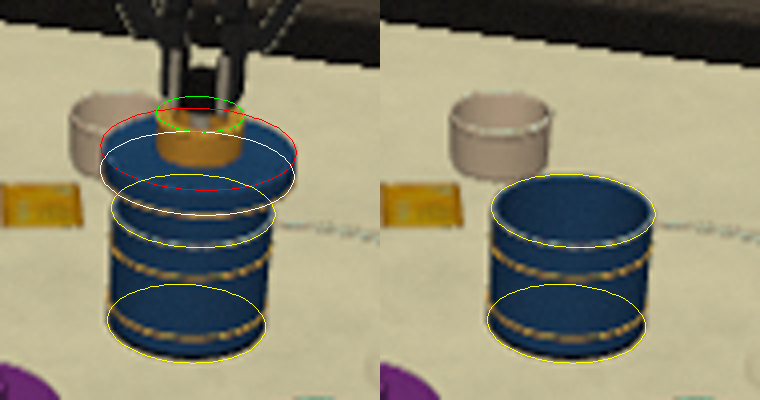

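The left crop shows the lids hanging level just above the mouth, with the collar at (200,120). The right one shows the caddy outline about half a pixel left of the model. I'll refine the caddy position by a silhouette fit in both original views.

```bash
python3 - <<'E'
from h import *
from scipy.optimize import minimize
def mask(im,box):
    x,y,w,h=box; b,g,r=[im[...,i].astype(int) for i in range(3)]
    m=np.zeros(im.shape[:2],np.uint8); m[y:y+h,x:x+w]=((b-r>12))[y:y+h,x:x+w]
    n,l,st,_=cv2.connectedComponentsWithStats(m); k=1+st[1:,4].argmax(); m=(l==k).astype(np.uint8)
    hull=cv2.convexHull(np.argwhere(m)[:,::-1].astype(np.int32)); o=np.zeros_like(m); cv2.fillConvexPoly(o,hull,1); return o
def model(n,circs):
    h=cv2.convexHull(np.vstack([proj(n,circ(*c)) for c in circs]).astype(np.float32))
    o=np.zeros((480,640),np.uint8); cv2.fillConvexPoly(o,(h*16).round().astype(np.int32),255,cv2.LINE_AA,4); return o/255.
s0=cv2.imread('pics/side0.png');t0=cv2.imread('pics/top0.png')
S,T=mask(s0,(335,180,70,60)),mask(t0,(390,250,65,55))
print(S.sum(),T.sum(),cv2.boundingRect(S),cv2.boundingRect(T))
cad=lambda p:[(p[0],p[1],.08,.05),(p[0],p[1],0,.05)]
lid=lambda p:[(p[0],p[1],.024,.0585),(p[0],p[1],.008,.0585)]
def fit(vs,g,p0):
    return min((sum(np.abs(model(n,g(p))-m).sum() for n,m in vs),*p) for p in ((p0[0]+i*5e-4,p0[1]+j*5e-4) for i in range(-8,9) for j in range(-8,9)))
for vs in ([('side',S)],[('top',T)],[('side',S),('top',T)]): print('caddy',fit(vs,cad,(.513,-.2)))
SL,TL=mask(s0,(305,280,80,50)),mask(t0,(240,262,80,60))
for vs in ([('top',TL)],[('side',SL)]): print('lid',fit(vs,lid,(.478,.1245)))
E
```

```text
842 1683 (348, 189, 40, 25) (401, 256, 47, 45)
caddy (np.float64(979.4941176470587), 0.5145, -0.20400000000000001)
caddy (np.float64(320.9450980392157), 0.514, -0.2005)
caddy (np.float64(1306.2), 0.514, -0.2025)
lid (np.float64(145.078431372549), 0.4785, 0.127)Traceback (most recent call last):
  File "<stdin>", line 20, in <module>
  File "<stdin>", line 17, in fit
  File "<stdin>", line 17, in <genexpr>
  File "<stdin>", line 17, in <genexpr>
  File "<stdin>", line 9, in model
  File "h.py", line 17, in proj
    c=get_calibration(n); M=R.from_euler('xyz',c['orientation'],degrees=True).as_matrix()
ValueError: time passes only in moves, steps and waits
```

x ≈ 0.514 agrees across the fits, so the target is (0.514, -0.200). Now shift and descend carefully while watching the force.

{"api": "send_rows", "payload": {"linear": [[-0.0015,0.002,0],[0,0,0.005],[0,0,0.005],[0,0,0.004],[0,0,0.002],[0,0,0.002],[0,0,0.002],[0,0,0]], "twist": [[-0.019,0,-0.029],[0,0,0],[0,0,0],[0,0,0],[0,0,0],[0,0,0],[0,0,0],[0,0,0]], "gripper": [10,10,10,10,10,10,10,10]}}

```text
time: 9.9
ee_pos: [0.514, -0.2006, 0.1433]
tcp_rot: [179.9, 0.0, 90.0]
wrist_force: [0.2, 0.1, -3.0]
opening: 0.021
grasp_force: 59.1
```

{"api": "send_rows", "payload": {"linear": [[0,0,0.0015],[0,0,0.0015],[0,0,0.0015],[0,0,0]], "twist": [[0,0,0],[0,0,0],[0,0,0],[0,0,0]], "gripper": [10,10,10,10]}}

```text
time: 10.4
ee_pos: [0.514, -0.2006, 0.1388]
tcp_rot: [179.9, 0.0, 90.0]
wrist_force: [0.6, 0.2, -3.4]
opening: 0.0211
grasp_force: 59.1
```

{"api": "send_rows", "payload": {"linear": [[0,0,0.002],[0,0,0.002],[0,0,0.002],[0,0,0.002],[0,0,0]], "twist": [[0,0,0],[0,0,0],[0,0,0],[0,0,0],[0,0,0]], "gripper": [10,10,10,10,10]}}

```text
time: 11.02
ee_pos: [0.514, -0.2006, 0.1307]
tcp_rot: [179.9, 0.0, 90.0]
wrist_force: [-0.5, 0.5, -3.6]
opening: 0.0207
grasp_force: 59.1
```

{"api": "send_rows", "payload": {"linear": [[0,0,0.001],[0,0,0.001],[0,0,0]], "twist": [[0,0,0],[0,0,0],[0,0,0]], "gripper": [10,10,10]}}

```text
time: 11.4
ee_pos: [0.5141, -0.2006, 0.1289]
tcp_rot: [179.9, 0.0, 90.0]
wrist_force: [-0.9, -0.2, -2.9]
opening: 0.0206
grasp_force: 59.1
```

{"api": "send_rows", "payload": {"linear": [[0,0,0.0005],[0,0,0.0005],[0,0,0]], "twist": [[0,0,0],[0,0,0],[0,0,0]], "gripper": [10,10,10]}}

```text
time: 11.78
ee_pos: [0.5143, -0.2008, 0.1285]
tcp_rot: [179.9, 0.0, 90.0]
wrist_force: [0.3, -0.8, 3.0]
opening: 0.0209
grasp_force: 59.8
```

{"api": "send_rows", "payload": {"linear": [[0,0,0.0005],[0,0,0]], "twist": [[0,0,0],[0,0,0]], "gripper": [10,10]}}

```text
time: 12.02
ee_pos: [0.5143, -0.2008, 0.1284]
tcp_rot: [179.9, 0.0, 90.0]
wrist_force: [-1.6, -1.0, 6.8]
opening: 0.0211
grasp_force: 60.3
```

Contact at TCP z 0.1284 against an expected 0.128: the lids are seated. Release and look.

{"api": "send_rows", "payload": {"linear": [[0,0,0],[0,0,0],[0,0,0],[0,0,0],[0,0,0],[0,0,0]], "twist": [[0,0,0],[0,0,0],[0,0,0],[0,0,0],[0,0,0],[0,0,0]], "gripper": [85,85,85,85,85,85]}}

```text
time: 12.78
ee_pos: [0.5141, -0.2006, 0.1274]
tcp_rot: [179.9, 0.0, 90.0]
wrist_force: [-0.8, 0.1, -0.3]
opening: 0.0722
grasp_force: 0.0
```

```bash
python3 - <<'E'
from h import *
s=snap('side','s5.png')[:,:,::-1]
corr([.514,-.2005,.104])
x,y=.514,-.2005
L=[((x,y,.11,.026),(0,255,0)),((x,y,.088,.0585),(0,0,255)),((x,y,.072,.0585),(255,255,255))]
cv2.imwrite('pics/crop6.png',over('side',s,L,(310,130,115,115),5))
E
```

```text
q [-21.3   4.5  -3.5  82.    0.   68.7] pos [ 0.5141 -0.2006  0.1274] rot [1.7994e+02 1.0000e-02 8.9960e+01] F [-0.1  0.4  0.1] [-0.02 -0.04 -0.04] 0.0726 0.0 12.825
twist [ 0.006  0.001 -0.004] lin [ 0.0001 -0.0001  0.0234]
```

View pics/crop6.png

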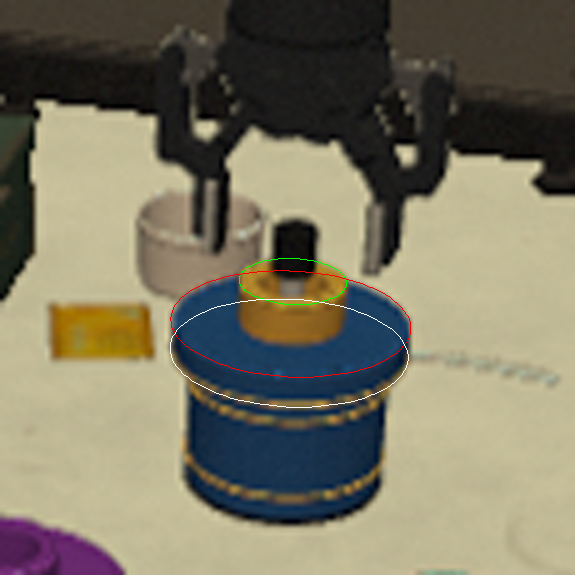

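The lids are seated: the skirt sits on the rim, collar at crop (293,305), matching the model, with the fingers clear of the knob. Descend to the collar, close, and check.

{"api": "send_rows", "payload": {"linear": [[0,0,0.01],[0,0,0.008],[0,0,0.0055],[0,0,0],[0,0,0],[0,0,0],[0,0,0]], "twist": [[0,0,0],[0,0,0],[0,0,0],[0,0,0],[0,0,0],[0,0,0],[0,0,0]], "gripper": [85,85,85,85,85,85,85]}}

```text
time: 13.7
ee_pos: [0.5142, -0.2006, 0.1042]
tcp_rot: [179.9, 0.0, 90.0]
wrist_force: [0.7, 0.0, -0.1]
opening: 0.0726
grasp_force: 0.0
```

{"api": "send_rows", "payload": {"linear": [[0,0,0],[0,0,0],[0,0,0],[0,0,0],[0,0,0],[0,0,0]], "twist": [[0,0,0],[0,0,0],[0,0,0],[0,0,0],[0,0,0],[0,0,0]], "gripper": [40,40,40,40,40,40], "grip_force": 60}}

```text
time: 14.45
ee_pos: [0.5143, -0.2007, 0.1046]
tcp_rot: [179.9, 0.0, 90.0]
wrist_force: [-0.9, 1.5, 5.4]
opening: 0.0497
grasp_force: 62.4
```

{"api": "send_rows", "payload": {"linear": [[0,0,-0.003],[0,0,-0.005],[0,0,-0.01],[0,0,-0.012],[0,0,-0.012],[0,0,-0.012],[0,0,-0.012],[0,0,-0.012]], "twist": [[0,0,0],[0,0,0],[0,0,0],[0,0,0],[0,0,0],[0,0,0],[0,0,0],[0,0,0]], "gripper": [40,40,40,40,40,40,40,40]}}

```text
time: 15.45
ee_pos: [0.5141, -0.2006, 0.1828]
tcp_rot: [179.9, 0.0, 90.0]
wrist_force: [-0.1, -0.3, -1.2]
opening: 0.0502
grasp_force: 62.4
```

{"api": "send_rows", "payload": {"linear": [[0,0,-0.012],[0,0,-0.009],[0,0,-0.004],[0,0,0],[0,0,0]], "twist": [[0,0,0],[0,0,0],[0,0,0],[0,0,0],[0,0,0]], "gripper": [40,40,40,40,40]}}

```text
time: 16.08
ee_pos: [0.5139, -0.2005, 0.2065]
tcp_rot: [180.0, -0.0, 90.0]
wrist_force: [0.5, -0.0, -1.6]
opening: 0.0497
grasp_force: 62.4
```

```bash
python3 - <<'E'
from h import *
s=snap('side','s6.png')[:,:,::-1]
corr([.514,-.2005,.207])
x,y=.514,-.2005
L=[((x,y,.084,.0495),(0,255,0)),((x,y,.174,.0585),(255,255,255))]
cv2.imwrite('pics/crop7.png',over('side',s,L,(310,100,115,145),4))
E
```

```text
q [-21.3   4.5   5.3  90.7   0.   68.7] pos [ 0.5138 -0.2005  0.2064] rot [ 1.7998e+02 -1.0000e-02  8.9960e+01] F [ 0.3  0.2 -2.5] [-0.04 -0.01 -0.  ] 0.0498 62.367791309952736 16.125
twist [ 0.002 -0.001 -0.004] lin [ 0.      0.0002 -0.0006]
```

View pics/crop7.png

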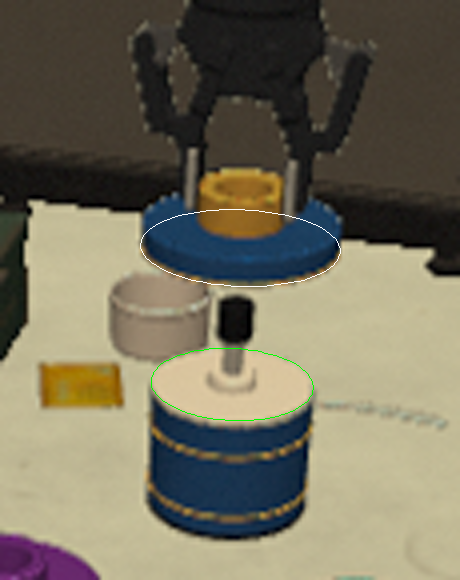

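The outer lid is held level with its lower edge at about z 0.174 (crop row 285), above the knob top at (236,298). The inner lid sits flat on the caddy rim, matching the green circle. Handing in.

```bash
python3 -c "
from workcell import ticket
print(ticket.job_done())"
```

```text
the job is handed in; nothing more can be done
None
```

The lid pair was seated on the caddy by the knob; the outer lid was then lifted alone about 10 cm and is held level above the seated inner lid, and the job was handed in at about 16 s.

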